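Find the 200 g check weight and set it on the balance

TASK

The balance is due for its daily check with the 200 g weight: the middle-sized of three steel weights that stand one in each of the three identical lidded white pots, nobody knows which in which. Lift the lids until you have found it, set it gently on the balance pan and leave it there, without ever loading or pressing the pan beyond 400 g. Finish with all three pots upright and lidded again against the dust, and do not shift the small bottles and the jar that stand around.

Things in the scene. Friction and masses are not known exactly. Their poses are not given: they have to be found in the camera images.
- mat: grey silicone bench mat, 230 x 230 x 3 mm, fixed. Origin: centre of its underside. The three pots stand about 55 mm from its centre lines, in three of its quarters; the quarter at its own +x, +y side, centred 55 mm from both centre lines, is vacant. Behind it the focus knob of the fixed microscope juts out over the bench, 65 to 100 mm up, about 20 to 40 mm beyond a lid laid there.
- pot_0: one of three identical white plastic pots, loose, 0.3 kg: outside diameter 96 mm, 56 mm high, inside diameter 88 mm, floor 4 mm thick; closed by a lift-off lid. Origin: centre of its underside, z up. One steel check weight stands upright on the floor of each, within 4 mm of its axis; which one is not known.
- pot_1: identical to pot_0, with another of the weights. The weights are plain round cylinders with a slimmer round head, of the same shape: small = 100 g, 23 mm diameter, 38 mm high over all; middle = 200 g, 30 mm diameter, 43 mm high; large = 500 g, 44 mm diameter, 50 mm high.
- pot_2: identical to pot_0, with the remaining weight. In all three weights the neck and head are the top 10 mm, the head 0.62 of the body's diameter; below is the straight body, which can be gripped.
- lid_0: one of three identical white plastic lids, about 80 g, one on each pot: domed, with a flange 99 mm in diameter; the ring below the flange drops 8 mm into the pot's mouth (1.5 mm play, no catch); black knob on top. Origin: centre of the ring's lower edge, z up; seated on a pot it lies 48 mm above the pot's origin. Any lid fits any pot; it may be laid on the mat or bench meanwhile.
- lid_1: identical to lid_0. Ring 85 mm in diameter, tapered to 79 mm at its lower edge; flange 8 to 10.5 mm above the origin; dome 85 mm in diameter narrowing to 66 mm, its top 28 mm above the origin. The knob is 24 mm in diameter from 36 to 51 mm above the origin, narrower below, its top 54.5 mm above the origin.
- lid_2: identical to lid_0.
- balance: compact top-pan laboratory balance, white housing 170 x 130 mm, 40 mm high, on the bench, fixed, display at its -x side. Origin: centre of its underside, z up.
- pan_top (a point): centre of the upper face of the balance's flat round steel pan (104 mm diameter), 64 mm above the bench when empty; it moves with the pan.
- pan (a joint): how far the sprung pan has sunk, m: 0 empty, about 2.2 mm more for each 100 g (4.4 mm with 200 g, spring 450 N/m, well damped, stop at 14 mm). The balance is spoilt by loads over 400 g: the pan must never sink beyond 9 mm.
- oil_bottle: small oil bottle with black cap, 22 mm diameter, 48 mm high, standing on the middle of the mat between the pots. Bystander, loose; to be left where it is. Origin: centre of its underside.
- dropper_bottle: small dropper bottle with rubber bulb, 25 mm diameter, 70 mm high. Bystander, loose; to be left where it is. Origin: centre of its underside.
- white_jar: small white plastic jar, 48 mm diameter, 65 mm high. Bystander, loose; to be left where it is. Origin: centre of its underside.

How it is judged:
On the way, in this order (a step that is already met when the one before it is completed fails the run):
1. a lid has been lifted off its pot ((z of lid_0 in the frame of pot_0 above 0.066 m or z of lid_1 in the frame of pot_1 above 0.066 m or z of lid_2 in the frame of pot_2 above 0.066 m)), for 0.1 s.
2. the 200 g weight, and nothing more, bears on the balance pan (value of joint pan between 0.0038 and 0.0049 m), for 0.5 s.
At the end, for the whole second after the job is handed in: The pan rests 3.8 to 4.9 mm down (about 175 to 225 g: the 200 g weight alone is on it); each of the three pots stands upright with one of the lids fully seated on it (centres within 6 mm, lid origin 44 to 52 mm above the pot's, lid level within 0.1 rad); pots and lids are at rest (all of step 2 and velocity of joint pan between -0.01 and 0.01 m/s and ((horizontal distance between lid_0 and pot_0 below 0.006 m and z of lid_0 in the frame of pot_0 between 0.044 and 0.052 m and angle between lid_0's own z axis and vertical below 0.1 rad) or (horizontal distance between lid_1 and pot_0 below 0.006 m and z of lid_1 in the frame of pot_0 between 0.044 and 0.052 m and angle between lid_1's own z axis and vertical below 0.1 rad) or (horizontal distance between lid_2 and pot_0 below 0.006 m and z of lid_2 in the frame of pot_0 between 0.044 and 0.052 m and angle between lid_2's own z axis and vertical below 0.1 rad)) and ((horizontal distance between lid_0 and pot_1 below 0.006 m and z of lid_0 in the frame of pot_1 between 0.044 and 0.052 m and angle between lid_0's own z axis and vertical below 0.1 rad) or (horizontal distance between lid_1 and pot_1 below 0.006 m and z of lid_1 in the frame of pot_1 between 0.044 and 0.052 m and angle between lid_1's own z axis and vertical below 0.1 rad) or (horizontal distance between lid_2 and pot_1 below 0.006 m and z of lid_2 in the frame of pot_1 between 0.044 and 0.052 m and angle between lid_2's own z axis and vertical below 0.1 rad)) and ((horizontal distance between lid_0 and pot_2 below 0.006 m and z of lid_0 in the frame of pot_2 between 0.044 and 0.052 m and angle between lid_0's own z axis and vertical below 0.1 rad) or (horizontal distance between lid_1 and pot_2 below 0.006 m and z of lid_1 in the frame of pot_2 between 0.044 and 0.052 m and angle between lid_1's own z axis and vertical below 0.1 rad) or (horizontal distance between lid_2 and pot_2 below 0.006 m and z of lid_2 in the frame of pot_2 between 0.044 and 0.052 m and angle between lid_2's own z axis and vertical below 0.1 rad)) and angle between each of pot_0, pot_1, pot_2's own z axis and vertical below 0.1 rad and linear speed of each of pot_0, pot_1, pot_2, lid_0, lid_1, lid_2 below 0.02 m/s); the robot touches nothing.
It fails at once if the balance is overloaded: the pan sinks more than 9 mm (over about 400 g) (value of joint pan above 0.009 m).
It fails at once if a pot is tipped by more than 0.5 rad (angle between any of pot_0, pot_1, pot_2's own z axis and vertical above 0.5 rad).
It fails at once if a bystander is moved by more than 30 mm (distance of any of oil_bottle, dropper_bottle, white_jar from where it was at the start of the episode above 0.03 m).
It also fails if it takes over 72 s, if anything falls off the work surface, if the arm or the gripper's body presses on something with over 40 N, if the wrist force passes 120 N, or if a joint passes its speed limit or range.

ROBOT

A 6-joint arm with a two-finger parallel gripper is mounted at the origin on the work surface; the furniture and walls round the work are solid. World frame = base frame: x ahead of the robot, y to its left, z up, the work surface at z = 0. Lengths are in m, angles in rad, forces in N, time in s.
With the tool pointing down it reaches from about 0.35 to 0.775 m from the base axis. Payload 7.3 kg.
Tool frame: the origin (TCP) lies at the very end of the fingers, on their centre line; the grasp point (between the pads) lies 19 mm behind it; z points along the fingers, y is the line along which they close (so a half turn about z gives the same grasp; the last joint's range is limited). The gripper opens to 92 mm and grips with 3 to 60 N. Pads are 19 mm wide; open, the fingers measure 130 mm over their backs; the gripper's body (75 mm by 190 mm) begins 47 mm behind the grasp point.
Start: joints at [-1.282, 0.342, 1.524, -0, 1.275, -0.146], TCP at [0.221, -0.476, 0.227] pointing down, gripper open.
Joint ranges: [-2.53, 2.53], [-0.77, 2.02], [0.04, 2.7], [-1, 4.14], [0.28, 2.66], [-3.11, 3.11]. Speed limits (rad/s): [2.57, 2.57, 3.14, 3.14, 3.14, 3.14].

INTERFACE

Orientations are given as [roll, pitch, yaw] about the fixed x, y, z axes, in that order (R = Rz(yaw) Ry(pitch) Rx(roll)).
In Python, from cell import observe, read_camera, get_calibration, hand_in, search_frame gives the robot as it stands.
- The arm moves only by the tool step_arm, never from a script. Its argument "commands" is a list of rows, each an object with "translation": the shift along the tool's x, y, z in mm, a list of three; "roll": the turn about the tool's z in rad. In form: [{"translation": [x, y, z], "roll": roll}, ...]. A call has 1 to 20 rows; each row shifts and turns the commanded pose from where the row before left it, along the tool's axes as they then stand; what a row does not reach is not made up. A row lasts 1/12 s, in which the tool goes at most 41.7 mm and 7.16 degrees, less where a joint would pass 70% of its speed; a pose out of reach is approached as far as the arm can. A call is refused whole if a number of a shift passes 41.7 or a number of a turn 0.125, either way. A call with a gripper value outside its range is refused whole. "fingers" is the opening, from 0 (shut) to 1 (fully open), set as the call begins (left out, the last holds). The fingers move at their own pace and stop on an object; "grip_force" is the grip in N (left out, the last holds). Time passes only in rows, so rows that do not move let the fingers close. It gives the time, the measured TCP pose, the force, the opening and the grip force at its end, in the units of the state.
- observe(): the state, without advancing time (a new reading comes with each control period).
- read_camera(name): name is "scene" or "top"; returns the picture (384x512x3 uint8, red, green, blue); there is no depth.
- get_calibration(name): a dict with "camera_matrix" (3x3 intrinsics, pixels), "dist_coeffs" ([k1, k2, p1, p2, k3] as OpenCV has them; the pictures are not rectified), "world_from_camera" (4x4, takes a point from camera to world coordinates). Camera axes: x right, y up, looking along -z (the intrinsics and any distortion apply to the point x, -y, -z); pixel columns grow to the right and rows downward; lengths in m; the calibration is good to about 2 mm. A picture is of the moment at which its call begins. get_calibration takes no time and is no camera call.
- hand_in(): hands the job in; it is judged then, once.
Trained networks look in the newest picture that a camera, given by its name, has taken for a name from the list of things; names that differ only in an ending like _2 or _b are one class to them, and where a whole thing is asked for, a point or a joint stands for the part that bears it (a point fixed in the world has none). Each returns a list of dicts, best first, with "confidence" (0 to 1); they miss things now and then, are a little off and sometimes report something else, mostly with a low value. They report only what shows in the picture. A call takes as long as a camera call.
- search_frame(camera, name): "at" ([x, y, z] in m, in world coordinates, good to about 4 mm: the middle of the surface that is visible of it).
The state is a dict: "time": time; "qpos": joint angles; "qvel": joint speeds; "joint_efforts": joint torques, N m; "tool_pos": TCP position; "tool_rot": TCP orientation; "contact_force": force on the tool from outside, world axes, zero at the start; "torque": the same for the moment, N m; "opening": finger opening in m; "grip_force": force on a finger pad.
Only numpy, scipy, OpenCV 4.12 (cv2) and the standard library are available. Lean on these libraries where they do the work, as an engineer would, in place of code of your own. Each camera call takes 0.05 s, during which the arm holds its last target. There are 200 camera calls.

## Working session

There is one attempt and no reset: what is moved stays moved. The work goes in short steps, Python scripts to look and compute and a tool call to move; the robot and the scene stay as the last step left them, time stands still between calls to the robot, and variables do not carry over. Pictures are saved under pics/ and viewed, at most 13 in all, crops included, and the job is handed in when it is done.

Besides the shell and the picture viewer there is one more tool, called after "Call:" as a command line: name --argument value ..., lists and objects as JSON in quotes. step_arm: Moves the arm, as the interface text tells. Its arguments: {"type":"object","properties":{"commands":{"type":"array"},"fingers":{"type":"number"},"grip_force":{"type":"number"}},"required":["commands"]}

```bash
mkdir -p pics; python3 - <<'E'
from cell import *
import cv2,numpy as np
for c in("scene","top"):
    im=read_camera(c); cv2.imwrite(f"pics/{c}0.png",im[:,:,::-1])
    k=get_calibration(c);print(c,np.round(k["camera_matrix"],1).tolist(),k["dist_coeffs"],np.round(k["world_from_camera"],4).tolist())
    for n in("pot_0","lid_0","balance","pan_top","oil_bottle","dropper_bottle","white_jar","mat"):
        print(n,[(np.round(d["at"],3).tolist(),round(d["confidence"],2)) for d in search_frame(c,n)])
print(observe())
E
```

```text
scene [[405.6, 0.0, 264.3], [0.0, 405.6, 192.2], [0.0, 0.0, 1.0]] [-0.13276496  0.          0.          0.          0.        ] [[0.8917, 0.3306, -0.3092, 0.2568], [-0.4527, 0.6465, -0.6141, -0.3886], [-0.0031, 0.6875, 0.7262, 0.7067], [0.0, 0.0, 0.0, 1.0]]
pot_0 [([0.394, -0.119, 0.029], 0.81), ([0.501, -0.1, 0.032], 0.7), ([0.386, -0.005, 0.035], 0.62)]
lid_0 [([0.416, -0.085, 0.076], 0.86), ([0.41, 0.021, 0.079], 0.76), ([0.527, -0.074, 0.075], 0.75)]
balance [([0.442, 0.25, 0.035], 0.67)]
pan_top [([0.468, 0.277, 0.069], 0.64)]
oil_bottle [([0.469, -0.032, 0.04], 0.57)]
dropper_bottle [([0.59, 0.22, 0.03], 0.76)]
white_jar [([0.589, 0.281, 0.044], 0.57)]
mat [([0.492, -0.017, 0.008], 0.77)]
top [[362.4, 0.0, 257.6], [0.0, 362.4, 188.9], [0.0, 0.0, 1.0]] [-0.0504115  0.         0.         0.         0.       ] [[-0.0246, 0.9857, -0.1669, 0.3658], [-0.9997, -0.0232, 0.0105, 0.1201], [0.0064, 0.1671, 0.9859, 0.8897], [0.0, 0.0, 0.0, 1.0]]
pot_0 [([0.501, -0.029, 0.029], 0.68)]
lid_0 [([0.419, -0.068, 0.076], 0.83), ([0.413, 0.033, 0.078], 0.76), ([0.532, -0.065, 0.077], 0.69)]
balan
[... 247 characters left out ...]
ime': 0.9, 'qpos': array([-1.28200973e+00,  3.41988281e-01,  1.52410035e+00,  3.02647403e-05,
        1.27536527e+00, -1.45973269e-01]), 'qvel': array([-8.35904186e-04,  4.70532084e-04,  2.38826487e-04,  5.22913033e-05,
        1.60939974e-03, -1.37515164e-04]), 'joint_efforts': array([-1.67918246e-03, -4.31124151e+01, -2.44479525e+01,  7.18430872e-02,
        4.81759734e-02,  3.19161597e-05]), 'tool_pos': array([ 0.22117641, -0.47617072,  0.22674647]), 'tool_rot': array([ 3.14145117e+00, -8.46554069e-06,  4.34751057e-01]), 'contact_force': array([0.52677463, 0.59095586, 0.25196862]), 'torque': array([ 0.04312244,  0.00990964, -0.08824116]), 'grip_force': 0.0, 'opening': 0.09199615813063827}
```

View pics/scene0.png

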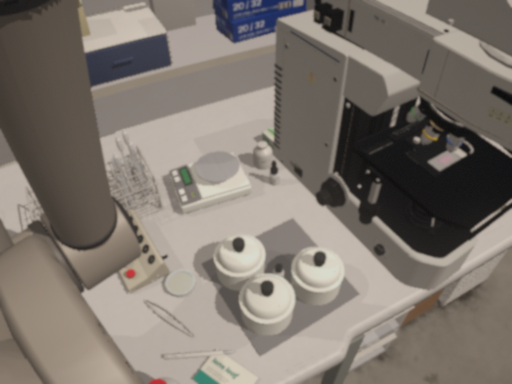

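View pics/top0.png

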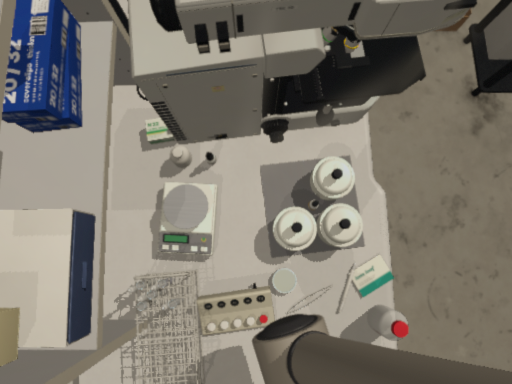

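Both views show the three lidded pots on the mat, with black knobs in the top view near (297,227), (345,224) and (338,174). The vacant quarter is at about (290,180), the scope focus knob at (275,128) and the pan at (186,206). Next I'll refine the positions.

```bash
cat > h.py <<'E'
from cell import *
import cv2,numpy as np
def plane(c,px,z):
    k=get_calibration(c);T=np.array(k["world_from_camera"])
    u=cv2.undistortPoints(np.array(px,float).reshape(-1,1,2),np.array(k["camera_matrix"]),np.array(k["dist_coeffs"])).reshape(-1,2)
    d=np.c_[u[:,0],-u[:,1],-np.ones(len(u))]@T[:3,:3].T;o=T[:3,3]
    return o+d*((z-o[2])/d[:,2])[:,None]
def dark(c,im,roi,th=60):
    x0,y0,x1,y1=roi;g=im[y0:y1,x0:x1].max(2)
    n,_,st,ce=cv2.connectedComponentsWithStats((g<th).astype(np.uint8))
    return [(ce[i]+[x0,y0],st[i,4]) for i in range(1,n) if st[i,4]>30]
E
python3 - <<'E'
from h import *
z=.003+.048+.046
for c,roi in(("top",(262,155,365,250)),("scene",(205,225,350,330))):
    im=cv2.imread(f"pics/{c}0.png")
    for p,a in dark(c,im,roi): print(c,p.round(1),a,plane(c,[p],z).round(4).tolist())
im=cv2.imread("pics/top0.png")
print("mat corners",plane("top",[(262,165),(275,256),(364,246)],.003).round(3).tolist())
print("scope knob",plane("top",[(262,128),(289,128),(275,140)],.08).round(3).tolist(),"pan",plane("top",[(186,206)],.064).round(3),plane("scene",[(217,168)],.064).round(3))
t=im[150:262,255:370];cv2.imwrite("pics/t.png",cv2.resize(t,None,fx=5,fy=5,interpolation=2))
E
```

```text
top [336.  173.9] 63 [[0.53, -0.065, 0.097]]
top [344.2 223.7] 69 [[0.4182, -0.0764, 0.097]]
top [296.2 227.2] 63 [[0.4131, 0.0296, 0.097]]
mat corners [[0.576, 0.098, 0.003], [0.351, 0.073, 0.003], [0.369, -0.145, 0.003]]
scope knob [[0.647, 0.098, 0.08], [0.646, 0.035, 0.08], [0.617, 0.068, 0.08]] pan [[0.47  0.277 0.064]] [[0.468 0.274 0.064]]
```

View pics/t.png

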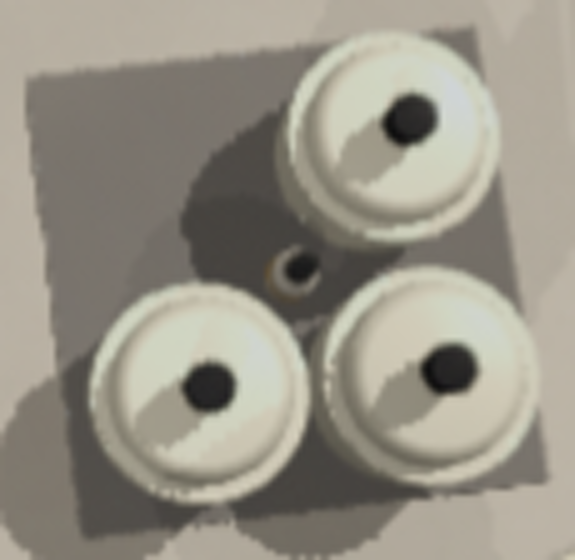

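```bash
python3 - <<'E'
from h import *
im=cv2.imread("pics/scene0.png")
for p,a in dark("scene",im,(205,225,350,330),85): print(p.round(1),a,plane("scene",[p],.097).round(4).tolist())
print(plane("top",[(332.6,177.4),(341.6,225),(295,228.4)],.061).round(4).tolist())
print(plane("top",[(260.6,165),(271.5,257.5),(350,155.5),(364.5,246)],.003).round(4).tolist())
E
```

```text
[237.9 244.4] 98 [[0.4127, 0.0306, 0.097]]
[318.9 258.7] 106 [[0.5294, -0.0649, 0.097]]
[278.3 266.9] 57 [[0.456, -0.0466, 0.097]]
[266.4 288. ] 121 [[0.418, -0.0748, 0.097]]
[[0.5292, -0.0648, 0.061], [0.4177, -0.079, 0.061], [0.4127, 0.0283, 0.061]]
[[0.5765, 0.1017, 0.003], [0.3475, 0.0814, 0.003], [0.5962, -0.1255, 0.003], [0.3688, -0.146, 0.003]]
```

Call:
step_arm --commands '[{"translation": [0,0,0],"roll": 0.1087},{"translation": [0,0,0],"roll": 0.1087},{"translation": [0,0,0],"roll": 0.1087},{"translation": [0,0,0],"roll": 0.1087},{"translation": [14,-28.6,0],"roll": 0},{"translation": [14,-28.6,0],"roll": 0},{"translation": [14,-28.6,0],"roll": 0},{"translation": [14,-28.6,0],"roll": 0},{"translation": [14,-28.6,0],"roll": 0},{"translation": [14,-28.6,0],"roll": 0},{"translation": [14,-28.6,0],"roll": 0},{"translation": [14,-28.6,0],"roll": 0},{"translation": [14,-28.6,0],"roll": 0},{"translation": [14,-28.6,0],"roll": 0},{"translation": [14,-28.6,0],"roll": 0},{"translation": [14,-28.6,0],"roll": 0},{"translation": [14,-28.6,0],"roll": 0},{"translation": [14,-28.6,0],"roll": 0}]' --fingers 0.55 --grip_force 20

```text
time: 2.4
tool_pos: [0.4176, -0.0742, 0.2269]
tool_rot: [3.141, -0.001, -0.0]
contact_force: [-0.8, -0.9, -0.2]
opening: 0.0504
grip_force: 0.0
```

Call:
step_arm --commands '[{"translation": [0,1.5,25],"roll": 0},{"translation": [0,0,30],"roll": 0},{"translation": [0,0,30],"roll": 0},{"translation": [0,0,25],"roll": 0},{"translation": [0,0,15],"roll": 0},{"translation": [0,0,10],"roll": 0},{"translation": [0,0,8],"roll": 0},{"translation": [0,0,0],"roll": 0}]'

```text
time: 3.07
tool_pos: [0.4165, -0.077, 0.0826]
tool_rot: [-3.141, 0.002, -0.0]
contact_force: [0.2, 0.1, -0.4]
opening: 0.0507
grip_force: 0.0
```

Call:
step_arm --commands '[{"translation": [0,0,0],"roll": 0},{"translation": [0,0,0],"roll": 0},{"translation": [0,0,0],"roll": 0},{"translation": [0,0,0],"roll": 0},{"translation": [0,0,0],"roll": 0},{"translation": [0,0,0],"roll": 0}]' --fingers 0

```text
time: 3.57
tool_pos: [0.4175, -0.0766, 0.0842]
tool_rot: [-3.141, -0.001, -0.001]
contact_force: [1.3, 5.6, 2.7]
opening: 0.0222
grip_force: 20.0
```

Call:
step_arm --commands '[{"translation": [0,0,-5],"roll": 0},{"translation": [0,0,-10],"roll": 0},{"translation": [0,0,-20],"roll": 0},{"translation": [0,0,-25],"roll": 0},{"translation": [0,0,-20],"roll": 0},{"translation": [5,-6.5,-5],"roll": 0},{"translation": [12,-15,0],"roll": 0},{"translation": [14,-18,0],"roll": 0},{"translation": [14,-18,0],"roll": 0},{"translation": [14,-18,0],"roll": 0},{"translation": [14,-18,0],"roll": 0},{"translation": [14,-18,0],"roll": 0},{"translation": [8,-10,0],"roll": 0},{"translation": [5,-6,0],"roll": 0},{"translation": [0,0,0],"roll": 0}]'

```text
time: 4.82
tool_pos: [0.5175, 0.0511, 0.168]
tool_rot: [3.142, 0.001, 0.001]
contact_force: [-0.1, -0.5, -0.6]
opening: 0.022
grip_force: 20.0
```

```bash
python3 - <<'E'
from h import *
a=read_camera("scene")[:,:,::-1];b=read_camera("top")[:,:,::-1]
cv2.imwrite("pics/s1.png",a);cv2.imwrite("pics/t1.png",b)
o=np.hstack([cv2.resize(a[190:350,190:360],(400,376),interpolation=2),cv2.resize(b[140:290,230:390],(400,376),interpolation=2)])
cv2.imwrite("pics/v1.png",o)
E
```

```text
(no output)
```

View pics/v1.png

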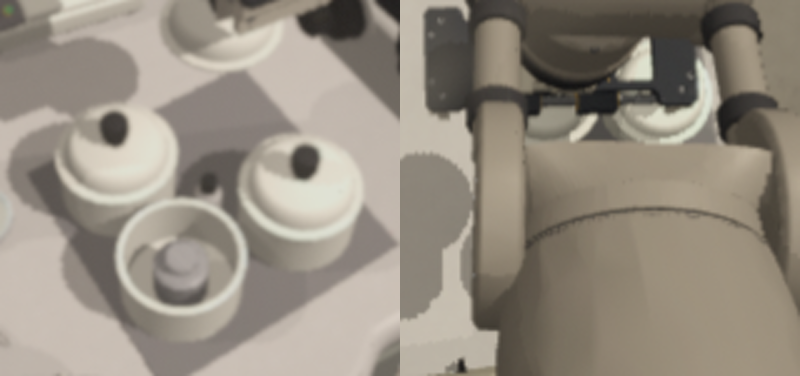

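The left crop (scene view) shows pot A open at about (180,265). The weight in it is about 57 px wide against a 131 px rim, so about 43 mm: the large one. I'll lay this lid on the vacant quarter and use lid C to close A.

Call:
step_arm --commands '[{"translation": [0,0,15],"roll": 0},{"translation": [0,0,25],"roll": 0},{"translation": [0,0,25],"roll": 0},{"translation": [0,0,25],"roll": 0},{"translation": [0,0,20],"roll": 0},{"translation": [0,0,12],"roll": 0},{"translation": [0,0,5],"roll": 0},{"translation": [0,0,3],"roll": 0},{"translation": [0,0,2],"roll": 0},{"translation": [0,0,0],"roll": 0}]'

```text
time: 5.75
tool_pos: [0.5175, 0.0499, 0.0372]
tool_rot: [3.141, -0.001, -0.001]
contact_force: [-0.9, 0.5, -0.8]
opening: 0.0224
grip_force: 20.0
```

Call:
step_arm --commands '[{"translation": [0,0,1.2],"roll": 0},{"translation": [0,0,0],"roll": 0}]'

```text
time: 5.92
tool_pos: [0.5177, 0.0501, 0.0362]
tool_rot: [3.141, -0.002, 0.0]
contact_force: [0.4, 0.0, -0.8]
opening: 0.0223
grip_force: 20.0
```

Call:
step_arm --commands '[{"translation": [0,0,0],"roll": 0},{"translation": [0,0,0],"roll": 0},{"translation": [0,0,0],"roll": 0},{"translation": [0,0,0],"roll": 0},{"translation": [0,0,-10],"roll": 0},{"translation": [0,0,-30],"roll": 0},{"translation": [0,0,-35],"roll": 0},{"translation": [-10,2,-22],"roll": 0},{"translation": [-25,5,0],"roll": 0},{"translation": [-30,6,0],"roll": 0},{"translation": [-25,5,0],"roll": 0},{"translation": [-14,2,0],"roll": 0},{"translation": [0,0,15],"roll": 0},{"translation": [0,0,20],"roll": 0},{"translation": [0,0,10],"roll": 0},{"translation": [0,0,5],"roll": 0},{"translation": [0,0,0],"roll": 0}]' --fingers 0.5

```text
time: 7.33
tool_pos: [0.4128, 0.0303, 0.0822]
tool_rot: [-3.142, 0.001, 0.0]
contact_force: [-1.2, 0.1, 0.4]
opening: 0.0456
grip_force: 0.0
```

Call:
step_arm --commands '[{"translation": [0,0,0],"roll": 0},{"translation": [0,0,0],"roll": 0},{"translation": [0,0,0],"roll": 0},{"translation": [0,0,0],"roll": 0},{"translation": [0,0,0],"roll": 0},{"translation": [0,0,-5],"roll": 0},{"translation": [0,0,-10],"roll": 0},{"translation": [0,0,-20],"roll": 0},{"translation": [0,0,-15],"roll": 0},{"translation": [0,10,-5],"roll": 0},{"translation": [1,22,0],"roll": 0},{"translation": [2,28,0],"roll": 0},{"translation": [2,26,0],"roll": 0},{"translation": [0,15,0],"roll": 0},{"translation": [0,5,0],"roll": 0},{"translation": [0,0,0],"roll": 0},{"translation": [0,0,0],"roll": 0}]' --fingers 0

```text
time: 8.75
tool_pos: [0.4177, -0.0756, 0.1372]
tool_rot: [-3.141, 0.001, -0.001]
contact_force: [-0.3, -0.4, -0.2]
opening: 0.0223
grip_force: 20.0
```

```bash
python3 - <<'E'
from h import *
a=read_camera("scene")[:,:,::-1];b=read_camera("top")[:,:,::-1]
cv2.imwrite("pics/s2.png",a);cv2.imwrite("pics/t2.png",b)
o=np.hstack([cv2.resize(a[190:350,190:360],(400,376),interpolation=2),cv2.resize(b[140:290,230:390],(400,376),interpolation=2)])
cv2.imwrite("pics/v2.png",o)
E
```

```text
(no output)
```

View pics/v2.png

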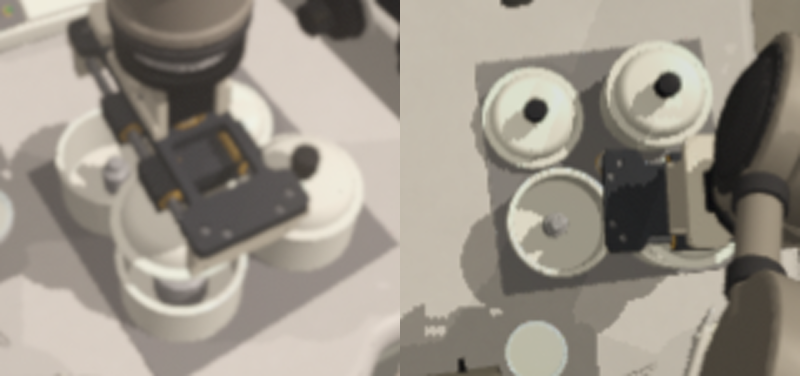

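```bash
python3 - <<'E'
from h import *
a=cv2.imread("pics/s2.png");b=cv2.imread("pics/t2.png")
o=np.hstack([cv2.resize(a[235:291,210:266],(400,400),interpolation=2),cv2.resize(b[203:259,268:324],(400,400),interpolation=2)])
cv2.imwrite("pics/v2b.png",o)
E
```

```text
(no output)
```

View pics/v2b.png

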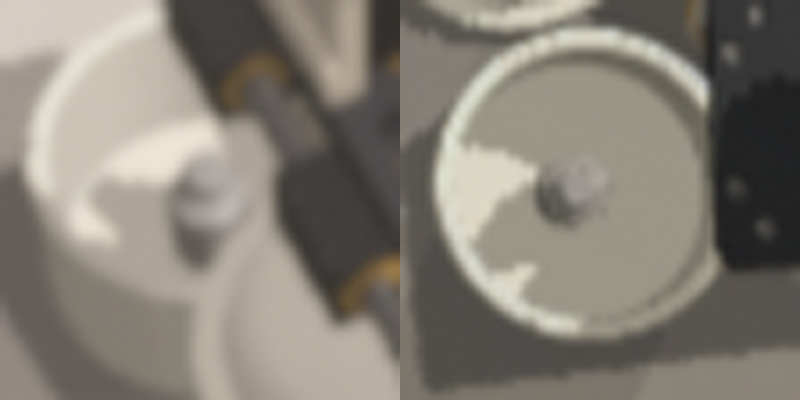

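```bash
python3 - <<'E'
from h import *
print(plane("scene",[(266.9,298.1)],.059).round(4),plane("top",[(293.1,228.6)],.059).round(4))
im=cv2.imread("pics/t2.png")
for p,a in dark("top",im,(265,155,300,200))+dark("top",im,(325,160,350,190)): print(p,plane("top",[p],.049).round(4),plane("top",[p],.097).round(4))
E
```

```text
[[ 0.4195 -0.074   0.059 ]] [[0.4125 0.0324 0.059 ]]
[283.56862745 183.96078431] [[0.5185 0.0497 0.049 ]] [[0.5098 0.0537 0.097 ]]
[335.98387097 173.93548387] [[ 0.5398 -0.0761  0.049 ]] [[ 0.5299 -0.0649  0.097 ]]
```

The top view (right half) shows pot C open with a weight about 24 mm wide, the small one. So the 200 g weight is in B at the back. Next I'll close A.

Call:
step_arm --commands '[{"translation": [1,0,15],"roll": 0},{"translation": [0,0,15],"roll": 0},{"translation": [0,0,8],"roll": 0},{"translation": [0,0,5],"roll": 0},{"translation": [0,0,4],"roll": 0},{"translation": [0,0,3],"roll": 0},{"translation": [0,0,3],"roll": 0},{"translation": [0,0,0],"roll": 0}]'

```text
time: 9.52
tool_pos: [0.4191, -0.0757, 0.0843]
tool_rot: [-3.142, 0.0, 0.0]
contact_force: [0.0, -0.3, -0.1]
opening: 0.0224
grip_force: 20.0
```

Call:
step_arm --commands '[{"translation": [0,0,1],"roll": 0},{"translation": [0,0,0.8],"roll": 0},{"translation": [0,0,0],"roll": 0}]'

```text
time: 9.77
tool_pos: [0.4191, -0.0758, 0.083]
tool_rot: [3.141, -0.0, -0.0]
contact_force: [-0.7, 1.5, 1.9]
opening: 0.0226
grip_force: 20.0
```

Call:
step_arm --commands '[{"translation": [0,0,0],"roll": 0},{"translation": [0,0,0],"roll": 0},{"translation": [0,0,0],"roll": 0},{"translation": [0,0,0],"roll": 0},{"translation": [0,0,-8],"roll": 0},{"translation": [0,0,-22],"roll": 0},{"translation": [5,0,-20],"roll": 0},{"translation": [20,-2,0],"roll": 0},{"translation": [30,-3,0],"roll": 0},{"translation": [30,-3,0],"roll": 0},{"translation": [18,-2,0],"roll": 0},{"translation": [7.5,-0.5,0],"roll": 0},{"translation": [0,0,15],"roll": 0},{"translation": [0,0,20],"roll": 0},{"translation": [0,0,10],"roll": 0},{"translation": [0,0,4],"roll": 0},{"translation": [0,0,0],"roll": 0}]' --fingers 0.5

```text
time: 11.18
tool_pos: [0.5287, -0.0652, 0.0831]
tool_rot: [-3.141, 0.002, -0.0]
contact_force: [-0.7, -0.2, -0.0]
opening: 0.0457
grip_force: 0.0
```

Call:
step_arm --commands '[{"translation": [0,0,0],"roll": 0},{"translation": [0,0,0],"roll": 0},{"translation": [0,0,0],"roll": 0},{"translation": [0,0,0],"roll": 0},{"translation": [0,0,0],"roll": 0}]' --fingers 0

```text
time: 11.6
tool_pos: [0.53, -0.0654, 0.0844]
tool_rot: [3.141, -0.001, 0.0]
contact_force: [0.3, -1.0, 3.3]
opening: 0.0226
grip_force: 20.0
```

Call:
step_arm --commands '[{"translation": [0,0,-5],"roll": 0},{"translation": [0,0,-10],"roll": 0},{"translation": [0,0,-20],"roll": 0},{"translation": [0,0,-20],"roll": 0},{"translation": [-5,-4,-5],"roll": 0},{"translation": [-18,-15,0],"roll": 0},{"translation": [-24,-20,0],"roll": 0},{"translation": [-24,-20,0],"roll": 0},{"translation": [-24,-20,0],"roll": 0},{"translation": [-15,-12,0],"roll": 0},{"translation": [-7,-5,0],"roll": 0},{"translation": [0,0,0],"roll": 0},{"translation": [0,0,0],"roll": 0}]'

```text
time: 12.68
tool_pos: [0.4134, 0.0306, 0.1441]
tool_rot: [3.141, -0.002, 0.001]
contact_force: [0.3, 0.0, -1.4]
opening: 0.0223
grip_force: 20.0
```

```bash
python3 - <<'E'
from h import *
print(observe()["tool_pos"].round(4))
a=read_camera("scene")[:,:,::-1];b=read_camera("top")[:,:,::-1]
cv2.imwrite("pics/s3.png",a);cv2.imwrite("pics/t3.png",b)
o=np.hstack([cv2.resize(a[220:320,200:350],(480,320),interpolation=2),cv2.resize(b[150:206,300:356],(320,320),interpolation=2)])
cv2.imwrite("pics/v3.png",o)
E
```

```text
[0.4134 0.0306 0.1441]
```

View pics/v3.png

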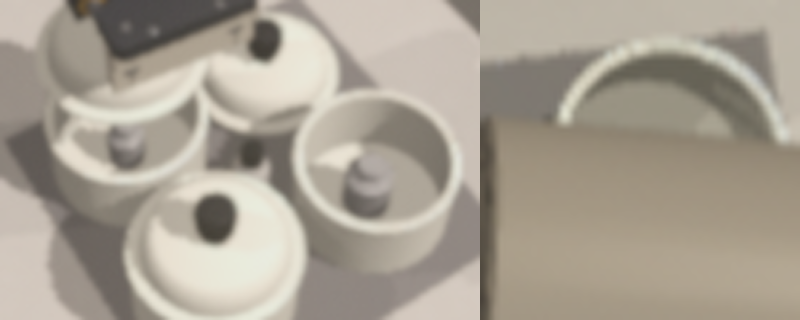

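The left crop (scene view) shows pot B open at about (375,180) with a mid-sized weight, about 28 mm wide. Lid A is laid at about (265,70), and I'll close pot C next.

Call:
step_arm --commands '[{"translation": [-0.5,0,15],"roll": 0},{"translation": [0,0,18],"roll": 0},{"translation": [0,0,10],"roll": 0},{"translation": [0,0,5],"roll": 0},{"translation": [0,0,4],"roll": 0},{"translation": [0,0,3],"roll": 0},{"translation": [0,0,3],"roll": 0},{"translation": [0,0,2],"roll": 0},{"translation": [0,0,1],"roll": 0},{"translation": [0,0,0],"roll": 0}]'

```text
time: 13.62
tool_pos: [0.4128, 0.0305, 0.0842]
tool_rot: [3.141, -0.002, 0.0]
contact_force: [-4.3, -0.8, 13.2]
opening: 0.0222
grip_force: 20.0
```

```bash
python3 - <<'E'
from h import *
print("head",plane("scene",[(315.3,271.6)],.050).round(4),"bodytop",plane("scene",[(314.7,276.3)],.04).round(4))
g=plane("scene",[(200+378*.3125,220+160*.3125)],.059);print("rim",g.round(4))
E
```

```text
head [[ 0.5287 -0.0616  0.05  ]] bodytop [[ 0.5263 -0.0651  0.04  ]]
rim [[ 0.5315 -0.0656  0.059 ]]
```

Call:
step_arm --commands '[{"translation": [0,0,0],"roll": 0},{"translation": [0,0,0],"roll": 0},{"translation": [0,0,0],"roll": 0},{"translation": [0,0,0],"roll": 0},{"translation": [0,0,-8],"roll": 0},{"translation": [0,0,-20],"roll": 0},{"translation": [5,4,-17],"roll": 0},{"translation": [20,16,0],"roll": 0},{"translation": [25,20,0],"roll": 0},{"translation": [25,20,0],"roll": 0},{"translation": [22,18.5,0],"roll": 0},{"translation": [13.7,11,0],"roll": 0},{"translation": [5,5,0],"roll": 0},{"translation": [0,0,0],"roll": 0},{"translation": [0,0,0],"roll": 0}]' --fingers 0.45

```text
time: 14.87
tool_pos: [0.527, -0.0633, 0.1276]
tool_rot: [-3.141, 0.001, -0.0]
contact_force: [-0.2, -0.6, -0.0]
opening: 0.0414
grip_force: 0.0
```

```bash
python3 - <<'E'
from h import *
print(observe()["tool_pos"].round(4))
a=read_camera("scene")[:,:,::-1];b=read_camera("top")[:,:,::-1]
cv2.imwrite("pics/s4.png",a);cv2.imwrite("pics/t4.png",b)
o=np.hstack([cv2.resize(a[200:320,200:350],(400,320),interpolation=2),cv2.resize(b[150:260,255:370],(335,320),interpolation=2)])
cv2.imwrite("pics/v4.png",o)
E
```

```text
[ 0.527  -0.0633  0.1276]
```

View pics/v4.png

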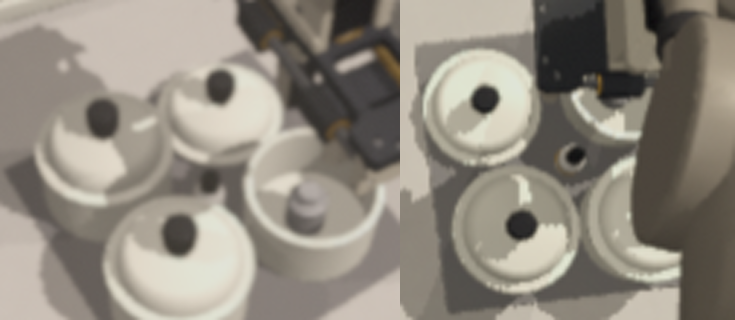

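Both A and C look closed, lid A lies at (220,110), and the 200 g weight stands in B at (308,200). Now I'll descend on it.

Call:
step_arm --commands '[{"translation": [1,0,20],"roll": 0},{"translation": [0,0,25],"roll": 0},{"translation": [0,0,15],"roll": 0},{"translation": [0,0,10],"roll": 0},{"translation": [0,0,6],"roll": 0},{"translation": [0,0,4],"roll": 0},{"translation": [0,0,4],"roll": 0},{"translation": [0,0,0],"roll": 0}]'

```text
time: 15.63
tool_pos: [0.5289, -0.0637, 0.0437]
tool_rot: [3.141, -0.0, 0.0]
contact_force: [-0.3, 0.8, -0.2]
opening: 0.0412
grip_force: 0.0
```

Call:
step_arm --commands '[{"translation": [0,0,4],"roll": 0},{"translation": [0,0,5],"roll": 0},{"translation": [0,0,5],"roll": 0},{"translation": [0,0,5],"roll": 0},{"translation": [0,0,3],"roll": 0},{"translation": [0,0,0],"roll": 0},{"translation": [0,0,0],"roll": 0}]'

```text
time: 16.22
tool_pos: [0.5288, -0.0638, 0.0215]
tool_rot: [-3.142, 0.0, -0.0]
contact_force: [0.2, 0.1, 0.0]
opening: 0.0418
grip_force: 0.0
```

Call:
step_arm --commands '[{"translation": [0,0,1],"roll": 0},{"translation": [0,0,0],"roll": 0},{"translation": [0,0,0],"roll": 0},{"translation": [0,0,0],"roll": 0},{"translation": [0,0,0],"roll": 0},{"translation": [0,0,0],"roll": 0}]' --fingers 0

```text
time: 16.72
tool_pos: [0.5289, -0.0637, 0.0208]
tool_rot: [3.142, -0.0, 0.0]
contact_force: [-0.2, 1.4, -0.4]
opening: 0.0291
grip_force: 20.0
```

Call:
step_arm --commands '[{"translation": [0,0,-5],"roll": 0},{"translation": [0,0,-15],"roll": 0},{"translation": [0,0,-25],"roll": 0},{"translation": [0,0,-30],"roll": 0},{"translation": [0,0,-30],"roll": 0},{"translation": [0,0,-25],"roll": 0},{"translation": [0,0,-15],"roll": 0},{"translation": [-2,-11,-5],"roll": 0},{"translation": [-4,-22,0],"roll": 0},{"translation": [-5,-30,0],"roll": 0},{"translation": [-6,-34,0],"roll": 0},{"translation": [-6,-34,0],"roll": 0},{"translation": [-6,-34,0],"roll": 0},{"translation": [-6,-34,0],"roll": 0},{"translation": [-6,-34,0],"roll": 0},{"translation": [-6,-34,0],"roll": 0},{"translation": [-5,-30,0],"roll": 0},{"translation": [-4,-24,0],"roll": 0},{"translation": [-3,-14,0],"roll": 0},{"translation": [-1,-6,0],"roll": 0}]'

```text
time: 18.38
tool_pos: [0.4669, 0.2796, 0.1696]
tool_rot: [3.141, 0.002, 0.003]
contact_force: [0.1, -0.7, -2.0]
opening: 0.0293
grip_force: 20.0
```

Call:
step_arm --commands '[{"translation": [0,0,15],"roll": 0},{"translation": [0,0,25],"roll": 0},{"translation": [0,0,20],"roll": 0},{"translation": [0,0,12],"roll": 0},{"translation": [0,0,6],"roll": 0},{"translation": [0,0,4],"roll": 0},{"translation": [0,0,2],"roll": 0},{"translation": [0,0,0],"roll": 0},{"translation": [0,0,0],"roll": 0}]'

```text
time: 19.13
tool_pos: [0.4693, 0.2773, 0.0874]
tool_rot: [-3.141, -0.001, -0.0]
contact_force: [0.1, 1.1, -1.0]
opening: 0.0291
grip_force: 20.0
```

```bash
python3 - <<'E'
from h import *
s=observe();print(s["tool_pos"].round(4),s["contact_force"],s["opening"])
a=read_camera("scene")[:,:,::-1];b=read_camera("top")[:,:,::-1]
o=np.hstack([cv2.resize(a[130:250,150:300],(400,320),interpolation=2),cv2.resize(b[130:270,130:270],(320,320),interpolation=2)])
cv2.imwrite("pics/v5.png",o)
E
```

```text
[0.4693 0.2773 0.0874] [ 0.05817449  1.09292545 -1.00718025] 0.02912624784922962
```

View pics/v5.png

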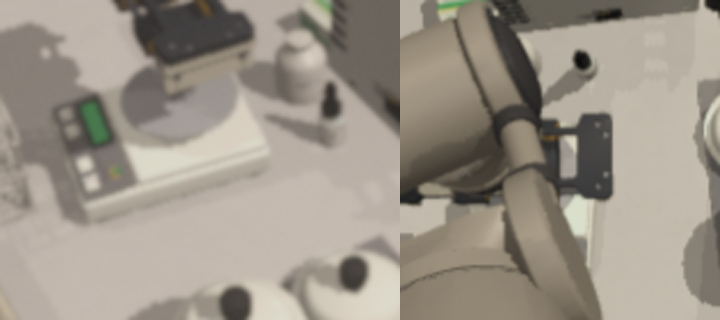

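The left view shows the gripper holding the weight just above the pan at about (180,95), with the bottles clear. Next I'll lower it gently.

Call:
step_arm --commands '[{"translation": [0,0,3],"roll": 0},{"translation": [0,0,3],"roll": 0},{"translation": [0,0,2],"roll": 0},{"translation": [0,0,1],"roll": 0},{"translation": [0,0,1],"roll": 0},{"translation": [0,0,1],"roll": 0},{"translation": [0,0,1],"roll": 0},{"translation": [0,0,0],"roll": 0},{"translation": [0,0,0],"roll": 0},{"translation": [0,0,0],"roll": 0}]'

```text
time: 20.07
tool_pos: [0.4689, 0.2772, 0.0748]
tool_rot: [3.142, -0.0, -0.0]
contact_force: [-1.2, 0.5, -1.1]
opening: 0.0288
grip_force: 20.0
```

Call:
step_arm --commands '[{"translation": [0,0,1],"roll": 0},{"translation": [0,0,0],"roll": 0},{"translation": [0,0,0],"roll": 0}]'

```text
time: 20.32
tool_pos: [0.469, 0.2773, 0.0737]
tool_rot: [-3.142, -0.0, 0.0]
contact_force: [-0.4, 0.7, 0.2]
opening: 0.0289
grip_force: 20.0
```

Call:
step_arm --commands '[{"translation": [0,0,0],"roll": 0},{"translation": [0,0,0],"roll": 0},{"translation": [0,0,0],"roll": 0},{"translation": [0,0,0],"roll": 0},{"translation": [0,0,0],"roll": 0},{"translation": [0,0,-4],"roll": 0},{"translation": [0,0,-8],"roll": 0},{"translation": [0,0,-15],"roll": 0},{"translation": [0,0,-20],"roll": 0},{"translation": [0,0,-25],"roll": 0},{"translation": [0,0,-20],"roll": 0}]' --fingers 0.5

```text
time: 21.23
tool_pos: [0.4691, 0.2773, 0.168]
tool_rot: [-3.141, -0.001, 0.0]
contact_force: [0.5, 0.4, -0.4]
opening: 0.0461
grip_force: 0.0
```

Call:
step_arm --commands '[{"translation": [2,10,0],"roll": 0},{"translation": [5,22,0],"roll": 0},{"translation": [7,32,0],"roll": 0},{"translation": [8,36,0],"roll": 0},{"translation": [8,36,0],"roll": 0},{"translation": [7,34,0],"roll": 0},{"translation": [6,30,0],"roll": 0},{"translation": [4,18,0],"roll": 0},{"translation": [2,9,0],"roll": 0},{"translation": [0,0,0],"roll": 0},{"translation": [0,0,0],"roll": 0}]'

```text
time: 22.15
tool_pos: [0.5176, 0.0504, 0.1656]
tool_rot: [-3.141, 0.0, -0.001]
contact_force: [0.7, 0.3, 0.2]
opening: 0.0461
grip_force: 0.0
```

```bash
python3 - <<'E'
from h import *
print(observe()["tool_pos"].round(4))
a=read_camera("scene")[:,:,::-1];b=read_camera("top")[:,:,::-1]
cv2.imwrite("pics/s6.png",a);cv2.imwrite("pics/t6.png",b)
o=np.hstack([cv2.resize(a[130:330,150:350],(500,500),interpolation=2),cv2.resize(b[150:262,145:215],(300,480),interpolation=2)[:500] if 0 else cv2.resize(b[150:250,140:200],(300,500),interpolation=2)])
cv2.imwrite("pics/v6.png",o)
E
```

```text
[0.5176 0.0504 0.1656]
```

View pics/v6.png

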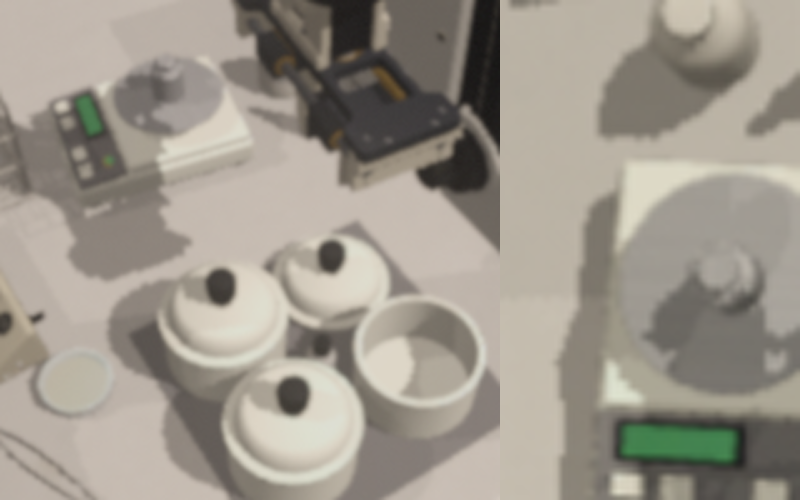

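The weight stands upright near the pan centre, at (170,80) in the left crop. Pot B is empty at (420,350), and lid A still lies at (330,270).

Call:
step_arm --commands '[{"translation": [0,0,20],"roll": 0},{"translation": [0,0,30],"roll": 0},{"translation": [0,0,30],"roll": 0},{"translation": [0,0,25],"roll": 0},{"translation": [0,0,12],"roll": 0},{"translation": [0,0,8],"roll": 0},{"translation": [0,0,4],"roll": 0},{"translation": [0,0,0],"roll": 0}]'

```text
time: 22.92
tool_pos: [0.5177, 0.051, 0.0364]
tool_rot: [-3.142, 0.001, 0.001]
contact_force: [0.8, -0.2, -0.7]
opening: 0.0458
grip_force: 0.0
```

Call:
step_arm --commands '[{"translation": [0,0,0],"roll": 0},{"translation": [0,0,0],"roll": 0},{"translation": [0,0,0],"roll": 0},{"translation": [0,0,0],"roll": 0},{"translation": [0,0,0],"roll": 0}]' --fingers 0

```text
time: 23.33
tool_pos: [0.5183, 0.0502, 0.0374]
tool_rot: [3.141, -0.001, -0.0]
contact_force: [0.4, 0.1, 2.5]
opening: 0.0222
grip_force: 20.0
```

```bash
python3 - <<'E'
from h import *
print(plane("scene",[(318,270)],.059).round(4))
for c in("scene","top"): print([(np.round(d["at"],3).tolist(),round(d["confidence"],2)) for d in search_frame(c,"pot_0")])
E
```

```text
[[ 0.5313 -0.0655  0.059 ]]
[([0.389, -0.002, 0.035], 0.83), ([0.396, -0.12, 0.03], 0.67), ([0.536, -0.062, 0.028], 0.59)]
[([0.517, -0.065, 0.007], 0.92)]
```

Call:
step_arm --commands '[{"translation": [0,0,-5],"roll": 0},{"translation": [0,0,-15],"roll": 0},{"translation": [0,0,-25],"roll": 0},{"translation": [0,0,-30],"roll": 0},{"translation": [0,0,-20],"roll": 0},{"translation": [1,8,-10],"roll": 0},{"translation": [2,20,0],"roll": 0},{"translation": [3,26,0],"roll": 0},{"translation": [3,28,0],"roll": 0},{"translation": [2,20,0],"roll": 0},{"translation": [1,10,0],"roll": 0},{"translation": [0,3,0],"roll": 0},{"translation": [0,0,0],"roll": 0},{"translation": [0,0,15],"roll": 0},{"translation": [0,0,15],"roll": 0},{"translation": [0,0,8],"roll": 0},{"translation": [0,0,5],"roll": 0},{"translation": [0,0,3],"roll": 0},{"translation": [0,0,0],"roll": 0}]'

```text
time: 25.02
tool_pos: [0.5297, -0.0642, 0.0954]
tool_rot: [-3.141, 0.001, 0.001]
contact_force: [-0.2, 0.4, -0.2]
opening: 0.022
grip_force: 20.0
```

Call:
step_arm --commands '[{"translation": [0,0.5,3],"roll": 0},{"translation": [0,0,2],"roll": 0},{"translation": [0,0,2],"roll": 0},{"translation": [0,0,2],"roll": 0},{"translation": [0,0,1.5],"roll": 0},{"translation": [0,0,0],"roll": 0}]'

```text
time: 25.52
tool_pos: [0.53, -0.0653, 0.0855]
tool_rot: [3.141, -0.0, -0.0]
contact_force: [-0.2, -0.5, 1.8]
opening: 0.0225
grip_force: 20.0
```

Call:
step_arm --commands '[{"translation": [0,0,0.5],"roll": 0},{"translation": [0,0,0],"roll": 0},{"translation": [0,0,0],"roll": 0},{"translation": [0,0,0],"roll": 0},{"translation": [0,0,0],"roll": 0},{"translation": [0,0,-8],"roll": 0},{"translation": [0,0,-22],"roll": 0},{"translation": [0,0,-25],"roll": 0},{"translation": [-5,10,-20],"roll": 0},{"translation": [-10,25,-20],"roll": 0},{"translation": [-20,30,0],"roll": 0},{"translation": [-20,30,0],"roll": 0},{"translation": [-20,30,0],"roll": 0},{"translation": [-20,30,0],"roll": 0},{"translation": [-20,30,0],"roll": 0},{"translation": [-10,15,0],"roll": 0},{"translation": [0,0,0],"roll": 0}]' --fingers 0.5

```text
time: 26.93
tool_pos: [0.4032, -0.2682, 0.1804]
tool_rot: [3.14, -0.0, -0.004]
contact_force: [-0.2, 0.3, 0.5]
opening: 0.0462
grip_force: 0.0
```

```bash
python3 - <<'E'
from h import *
print(observe()["tool_pos"].round(4))
a=read_camera("scene")[:,:,::-1];b=read_camera("top")[:,:,::-1]
for p,s in dark("top",b,(262,155,365,250)): print("top",p,s,plane("top",[p],.097).round(4))
for p,s in dark("scene",a,(205,225,350,330),85): print("scene",p,s,plane("scene",[p],.097).round(4))
o=np.hstack([cv2.resize(a[130:330,170:350],(450,500),interpolation=2),cv2.resize(b[150:260,250:370],(350,321),interpolation=2)[[*range(321)]+[320]*179]])
cv2.imwrite("pics/v7.png",o)
E
```

```text
[ 0.4032 -0.2682  0.1804]
top [336.13846154 173.93846154] 65 [[ 0.5299 -0.0652  0.097 ]]
top [344.17460317 223.44444444] 63 [[ 0.4187 -0.0763  0.097 ]]
top [296.125    227.265625] 64 [[0.4131 0.0297 0.097 ]]
scene [323.26124197 278.37044968] 3269 [[ 0.5143 -0.1032  0.097 ]]
scene [237.67391304 244.33695652] 92 [[0.4124 0.031  0.097 ]]
scene [278.18604651 267.27906977] 43 [[ 0.4555 -0.0472  0.097 ]]
scene [281.61157025 299.25895317] 726 [[ 0.4308 -0.1056  0.097 ]]
scene [311.74666667 320.52      ] 225 [[ 0.4556 -0.1618  0.097 ]]
```

View pics/v7.png

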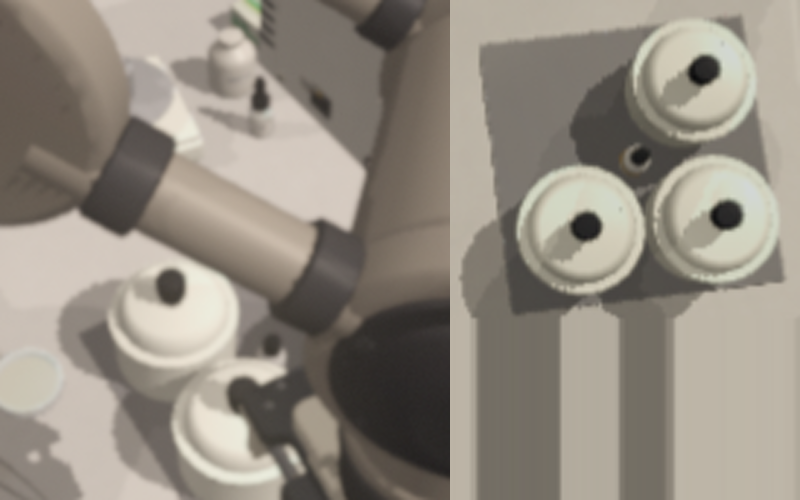

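In the top view all three lids are seated, their knobs within about 1 mm of where they started. The robot is clear of everything, so I'm handing in.

```bash
python3 -c "
from cell import *
print(hand_in())"
```

```text
the job is handed in; nothing more can be done
None
```

I handed the job in at about 27 s: the 200 g weight stands on the balance pan, all three pots are lidded again, and the bottles and jar were left where they stood; no verdict came back.

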